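# Put the binder's tools back in the shadow tray

## Task

Tidy the binder's bench: lay the hammer, the scraper, the cutter and the awl each in its own cut-out of the foam shadow tray, right way round and lying flat on the bottom of the pocket. Leave the glue brush and the bone folder where they lie.

Things in the scene. Friction and masses are not known exactly. Their poses are not given: they have to be found in the camera images.
- hammer: Hammer: wooden handle 20 wide, 20 tall, x=-70 to +52; dark steel head across its end, 18 (x) by 66 (y) by 22 tall, centred at x=+61. It balances near x=+35: grip across the handle behind the head, at x=+30. 180 g. In mm. Lies flat on the table (z=0), robot's right; origin on the underside at mid-length, x from handle to working end, y across, z up.
- scraper: Scraper: dark wooden handle 24 wide, 22 tall, x=-67 to +13, brass ferrule, broad flat steel blade 54 wide, 3 thick, x=+18 to +67, 1 above the underside. Grip across the handle, at x=-12. 90 g. In mm. Lies flat on the table (z=0), robot's right; origin on the underside at mid-length, x from handle to working end, y across, z up.
- cutter: Paper cutter: grey plastic body 26 wide, 22 tall, x=-70 to +35, then a narrow steel nose and blade 12 wide, 12 tall, to x=+70. Grip across the body, at x=-10. 80 g. In mm. Lies flat on the table (z=0), robot's right; origin on the underside at mid-length, x from handle to working end, y across, z up.
- awl: Awl: pale wooden knob 34 wide, 24 tall, x=-60 to -25; neck 18 wide, 20 tall, x=-25 to +20; thin steel spike 6 across, x=+20 to +60, 8 up. Grip across the neck, at x=0. 60 g. In mm. Lies flat on the table (z=0), robot's right; origin on the underside at mid-length, x from handle to working end, y across, z up.
- hammer_pocket: Fixed foam block with the hammer's pocket (T-shaped), one of four in a tray on the robot's left, order varies. 176 (x) by 82 by 14 tall (mm), dark top, pale pocket floor. Pocket 8 deep, the tool's outline plus 5 all round. Origin under the block's middle, 4 above table; pocket floor 6 above it; x to the working end, z up. Home: tool's origin and axes over these, on the floor.
- scraper_pocket: Fixed foam block with the scraper's pocket (narrow handle, broad blade), one of four in a tray on the robot's left, order varies. 176 (x) by 82 by 14 tall (mm), dark top, pale pocket floor. Pocket 8 deep, the tool's outline plus 5 all round. Origin under the block's middle, 4 above table; pocket floor 6 above it; x to the working end, z up. Home: tool's origin and axes over these, on the floor.
- cutter_pocket: Fixed foam block with the cutter's pocket (long body, short nose), one of four in a tray on the robot's left, order varies. 176 (x) by 82 by 14 tall (mm), dark top, pale pocket floor. Pocket 8 deep, the tool's outline plus 5 all round. Origin under the block's middle, 4 above table; pocket floor 6 above it; x to the working end, z up. Home: tool's origin and axes over these, on the floor.
- awl_pocket: Fixed foam block with the awl's pocket (knob, neck, thin spike), one of four in a tray on the robot's left, order varies. 176 (x) by 82 by 14 tall (mm), dark top, pale pocket floor. Pocket 8 deep, the tool's outline plus 5 all round. Origin under the block's middle, 4 above table; pocket floor 6 above it; x to the working end, z up. Home: tool's origin and axes over these, on the floor.
- brush: Glue brush, no pocket for it, to be left lying: wooden handle, steel ferrule 34 wide, pale bristles; about 155 long, 14 tall (mm), flat on the table beyond the tools. Origin on its underside 5 from mid-length, x towards the bristles, z up.
- folder: Bone folder, no pocket for it, to be left lying: pale flat slip with round ends, 142 long, 22 wide, 6 thick (mm), flat on the table on the robot's side of the tools. Origin under its middle, x along it, z up.

How it is judged:
At the end, for the whole second after the job is handed in: Each of the four tools lies in its own pocket: origin within 12 mm (level) of its insert's, long axes within 0.2 rad, underside within 2 to 9 mm above the insert's origin (pocket floor at 6), tilted less than 0.12 rad, at rest and released; brush and bone folder within 30 mm of where they were (horizontal distance between hammer and hammer_pocket below 0.012 m and angle between the x axis of hammer and the x axis of hammer_pocket, either way round below 0.2 rad and z of hammer in the frame of hammer_pocket between 0.002 and 0.009 m and angle between each of hammer, scraper, cutter, awl's own z axis and vertical below 0.12 rad and linear speed of each of hammer, scraper, cutter, awl below 0.02 m/s and angular speed of each of hammer, scraper, cutter, awl below 0.2 rad/s and horizontal distance between scraper and scraper_pocket below 0.012 m and angle between the x axis of scraper and the x axis of scraper_pocket, either way round below 0.2 rad and z of scraper in the frame of scraper_pocket between 0.002 and 0.009 m and horizontal distance between cutter and cutter_pocket below 0.012 m and angle between the x axis of cutter and the x axis of cutter_pocket, either way round below 0.2 rad and z of cutter in the frame of cutter_pocket between 0.002 and 0.009 m and horizontal distance between awl and awl_pocket below 0.012 m and angle between the x axis of awl and the x axis of awl_pocket, either way round below 0.2 rad and z of awl in the frame of awl_pocket between 0.002 and 0.009 m and distance of each of brush, folder from where it was at the start of the episode below 0.03 m); the robot touches nothing.
It fails at once if the glue brush is moved by 30 mm or more (distance of brush from where it was at the start of the episode above 0.03 m).
It fails at once if the bone folder is moved by 30 mm or more (distance of folder from where it was at the start of the episode above 0.03 m).
It also fails if it takes over 112 s, if anything falls off the work surface, if the arm or the gripper's body presses on something with over 40 N, if the wrist force passes 120 N, or if a joint passes its speed limit or range.

## Robot

A 6-joint arm with a two-finger parallel gripper is mounted at the origin on the work surface. World frame = base frame: x ahead of the robot, y to its left, z up, the work surface at z = 0. Lengths are in m, angles in rad, forces in N, time in s.
With the tool pointing down it reaches from about 0.25 to 0.725 m from the base axis. Payload 4 kg.
Tool frame: the origin (TCP) lies midway between the tips of the shut fingers; the grasp point (between the pads) lies grip_point_offset behind it (grip_point_offset is the distance from the TCP to the grasp point, in m); z points along the fingers, y is the line along which they close (so a half turn about z gives the same grasp; the last joint's range is limited). The gripper opens to 85 mm and grips with 20 to 120 N. Pads are 22 mm wide; open, the fingers measure 114 mm over their backs; the gripper's body (76 mm by 85 mm) begins 54 mm behind the grasp point. The pads swing forward as they close: fully open they stand 13 mm farther back than shut.
Start: joints at [-1.255, 0.241, 0.005, 1.335, 0, 1.571], TCP at [0.155, -0.475, 0.231] pointing down, gripper open.
Joint ranges: [-2.72, 2.72], [-1.05, 1.87], [-1.09, 1.28], [-1.99, 2.15], [-1.42, 1.44], [-3.14, 3.14]. Speed limits (rad/s): [2.79, 2.79, 3.14, 3.14, 3.14, 3.14].

## Interface

Orientations are given as a unit quaternion [x, y, z, w].
In Python, from workcell import * gives the robot as it stands. The module is installed in compiled form; this text tells all that it offers.
- The arm moves only by the tool arm_command, never from a script. Its arguments are lists of equal length, an entry for each row: "slide": the shift along the tool's x, y, z in cm, a list of three; "spin": the turn about the tool's z in degrees. A call has exactly 5 rows; each row is the pose to reach, as a shift and turn from the pose commanded when the call began, along the tool's axes at that moment; what a row does not reach only later rows make up. A row lasts 1/8 s, in which the tool goes at most 62.5 mm and 10.7 degrees, less where a joint would pass 70% of its speed; a pose out of reach is approached as far as the arm can. A call with a gripper value outside its range is refused whole. "jaw" is the finger opening in cm, from 0 to 8.54, set as the call begins (left out, the last holds). The fingers move at their own pace and stop on an object; the grip force is fixed at half the most. Time passes only in rows, so rows that repeat a pose let the fingers close, or fill a call up. It gives the time, the measured TCP pose, the force, the opening and the grip force at its end, in the units of the state.
- get_obs(): the state, without advancing time (a new reading comes with each control period).
- camera(name): name is "side" or "top" or "wrist"; returns a dict with "pixels" (384x512x3 uint8, red, green, blue), "range_z" (384x512 float32, m along the optical axis (not along the pixel's ray), 0 where there is no reading), "intrinsics" (3x3 intrinsics, pixels), "k1" (the pictures are not rectified: a ray, as slopes to the right and down, at radius r is drawn at 1 + k1 r^2 times it, then the intrinsics apply), "rvec" (rotation vector, rad) and "tvec" (3), from world to camera coordinates, as OpenCV has them. Camera axes: x right, y down, z forward; pixel columns grow to the right and rows downward; lengths in m; the calibration is good to about 2 mm. A picture is of the moment at which its call begins.
- job_done(): hands the job in; it is judged then, once.
Trained networks look in a picture, given as the dict that the camera call returned (one of the last four; its "shot" number tells which), for a name from the list of things; names that differ only in an ending like _2 or _b are one class to them, and where a whole thing is asked for, a point or a joint stands for the part that bears it (a point fixed in the world has none). Each returns a list of dicts, best first, with "confidence" (0 to 1); they miss things now and then, are a little off and sometimes report something else, mostly with a low value. They report only what shows in the picture. A call takes as long as a camera call.
- recognise(picture, thing): "centre" ([column, row] in pixels, amid what is visible of it).
- landmark_of(picture, thing): "centre" ([column, row] in pixels: a listed point, or the origin of a listed thing).
The state is a dict: "clock": time; "joint_pos": joint angles; "joint_vel": joint speeds; "tau": joint torques, N m; "eef_pos": TCP position; "tool_rot": TCP orientation; "ft_force": force on the tool from outside, world axes, zero at the start; "ft_torque": the same for the moment, N m; "grip_width": finger opening in m; "grasp_force": force on a finger pad.
Only numpy, scipy, OpenCV 4.12 (cv2) and the standard library are available. Lean on these libraries where they do the work, as an engineer would, in place of code of your own. Each camera call takes 0.05 s, during which the arm holds its last target. There are 200 camera calls.

## Working session

There is one attempt and no reset: what is moved stays moved. The work goes in short steps, Python scripts to look and compute and a tool call to move; the robot and the scene stay as the last step left them, time stands still between calls to the robot, and variables do not carry over. Pictures are saved under pics/ and viewed, at most 15 in all, crops included, and the job is handed in when it is done.

Besides the shell and the picture viewer there is one more tool, called after "Request:" in YAML: its name, and indented under it one key for each argument. arm_command: Moves the arm, as the interface text tells. Its arguments: {"type":"object","properties":{"slide":{"type":"array","items":{"type":"array","items":{"type":"number"}}},"spin":{"type":"array","items":{"type":"number"}},"jaw":{"type":"number"}},"required":["slide","spin"]}

```bash
mkdir -p pics
cat > h.py <<'E'
import numpy as np, cv2
from workcell import *
from scipy.spatial.transform import Rotation as R
def w2p(c,P):
    P=np.atleast_2d(P); M=cv2.Rodrigues(np.array(c["rvec"],float))[0]
    q=P@M.T+np.array(c["tvec"]).ravel(); s=q[:,:2]/q[:,2:]
    s=s*(1+c["k1"]*(s**2).sum(1,keepdims=True)); K=np.array(c["intrinsics"])
    return s*[K[0,0],K[1,1]]+K[:2,2]
def ray(c,uv):
    K=np.array(c["intrinsics"]); d=(np.atleast_2d(uv)-K[:2,2])/[K[0,0],K[1,1]]; s=d.copy()
    for _ in range(20): s=d/(1+c["k1"]*(s**2).sum(1,keepdims=True))
    M=cv2.Rodrigues(np.array(c["rvec"],float))[0]
    o=-M.T@np.array(c["tvec"]).ravel()
    return o,np.c_[s,np.ones(len(s))]@M
def p2w(c,uv,z):
    o,d=ray(c,uv); return o+d*((z-o[2])/d[:,2:])
def cloud(c):
    v,u=np.mgrid[0:384,0:512]; o,d=ray(c,np.c_[u.ravel(),v.ravel()])
    return (o+d*c["range_z"].ravel()[:,None]).reshape(384,512,3)
def save(c,n): cv2.imwrite("pics/"+n,c["pixels"][:,:,::-1])
E
python3 - <<'E'
from h import *
s=get_obs(); print(s)
c=camera("top"); d=camera("side"); save(c,"top0.png"); save(d,"side0.png")
np.savez("top0.npz",**{k:c[k] for k in("pixels","range_z","intrinsics","k1","rvec","tvec")})
print(c["tvec"],c["rvec"],c["k1"],c["intrinsics"])
for n in "hammer scraper cutter awl brush folder".split():
    for f in (landmark_of,recognise):
        print(n,f.__name__,[(np.round(r["centre"]),round(r["confidence"],2),p2w(c,r["centre"],.01).round(3)[0,:2]) for r in f(c,n)][:3])
for n in "hammer scraper cutter awl".split():
    n+="_pocket"
    for f in (landmark_of,recognise):
        print(n,f.__name__,[(np.round(r["centre"]),round(r["confidence"],2),p2w(c,r["centre"],.01).round(3)[0,:2]) for r in f(c,n)][:3])
E
```

```text
{'clock': 0.0, 'joint_pos': array([-1.25501894e+00,  2.41421388e-01,  3.70523529e-03,  1.33517667e+00,
       -4.73353516e-08,  1.57078488e+00]), 'joint_vel': array([ 0.00095432, -0.00128227,  0.00116248, -0.00103473,  0.00112647,
       -0.0003104 ]), 'tau': array([-4.64331570e-04, -3.72319436e+01,  2.52406508e+01,  1.68948137e-02,
        4.15154238e-05,  8.95971297e-07]), 'eef_pos': array([ 0.15508136, -0.47467652,  0.2304015 ]), 'tool_rot': array([ 9.87560009e-01,  1.57239082e-01, -1.64837153e-04, -1.03520647e-03]), 'ft_force': array([ 1.01420997, -0.36010669,  0.13481476]), 'ft_torque': array([0.0265723 , 0.03839819, 0.00864685]), 'grasp_force': 0.0, 'grip_width': 0.085191349890685}
[0.03109244 0.55719826 1.03691313] [ 2.18579398 -2.12789836  0.11214362] -0.13362486381117256 [[406.94856078   0.         251.68788157]
 [  0.         406.94856078 193.64451139]
 [  0.           0.           1.        ]]
hammer call [(array([382., 230.]), 0.94, array([ 0.471, -0.305]))]
hammer call [(array([369., 230.]), 0.96, array([ 0.468, -0.271]))]
scraper call [(array([379., 180.]), 0.58, array(
[... 852 characters left out ...]
ay([132., 196.]), 0.65, array([0.545, 0.371]))]
hammer_pocket call [(array([132., 193.]), 0.84, array([0.551, 0.373]))]
scraper_pocket call [(array([220., 207.]), 0.8, array([0.521, 0.129]))]
scraper_pocket call [(array([221., 205.]), 0.89, array([0.525, 0.128])), (array([132., 192.]), 0.58, array([0.555, 0.373]))]
cutter_pocket call [(array([164., 195.]), 0.62, array([0.548, 0.284]))]
cutter_pocket call [(array([163., 197.]), 0.82, array([0.543, 0.285])), (array([222., 204.]), 0.2, array([0.528, 0.126]))]
awl_pocket call [(array([193., 202.]), 0.77, array([0.531, 0.204]))]
awl_pocket call [(array([194., 199.]), 0.89, array([0.54, 0.2 ])), (array([371., 229.]), 0.6, array([ 0.472, -0.275]))]
```

View pics/top0.png

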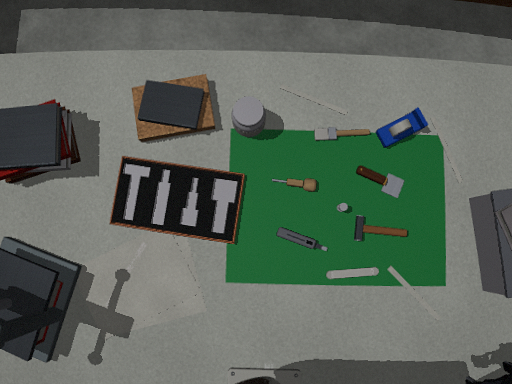

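The top view shows the tray on the left, with pockets from left to right: hammer (132,195), cutter (163,197), awl (193,200) and scraper (223,205), all with working ends away from the robot. On the mat are the awl (300,183, spike left), scraper (380,180, blade lower right), hammer (380,230, head left), cutter (300,240), brush (340,133) and folder (352,272).

```bash
cat > fit.py <<'E'
from h import *
from scipy.optimize import minimize
def box(x0,x1,w,z0,z1): return [(x,y,z) for x in(x0,x1) for y in(-w/2,w/2) for z in(z0,z1)]
PARTS=dict(hammer=[(-70,52,20,0,20),(52,70,66,0,22)],scraper=[(-67,13,24,0,22),(13,18,18,2,18),(18,67,54,1,4)],
 cutter=[(-70,35,26,0,22),(35,70,12,0,12)],awl=[(-60,-25,34,0,24),(-25,20,18,0,20),(20,60,6,8,14)])
S=4
def place(P,p): 
    P=np.array(P,float)/1000; a=p[2]; c,s=np.cos(a),np.sin(a)
    return np.c_[p[0]+c*P[:,0]-s*P[:,1],p[1]+s*P[:,0]+c*P[:,1],P[:,2]]
def fill(m,c,P,o): 
    q=cv2.convexHull(((w2p(c,P)-o)*S+S/2).astype(np.float32)); cv2.fillConvexPoly(m,(q*16).astype(np.int32),1.,shift=4)
def render(c,n,p,o,sh):
    if n.endswith("_pocket"):
        out=None
        for z in (.018,.010):
            m=np.zeros(sh,np.float32)
            for x0,x1,w,_,_ in PARTS[n[:-7]]:
                P=place(box(x0-5,x1+5,w+10,0,0),p); P[:,2]=z; fill(m,c,P,o)
            out=m if out is None else out*m
        return out
    m=np.zeros(sh,np.float32)
    for b in PARTS[n]:
        P=place(box(*b),p); P[:,2]+=(p[3] if len(p)>3 else 0); fill(m,c,P,o)
    return m
def fit(c,n,mask,p0,win=55,angs=None,z=0,verbose=True):
    ct=w2p(c,[p0[0],p0[1],.01])[0].round().astype(int)
    x0,y0=np.maximum(ct-win,0); x1,y1=min(ct[0]+win,512),min(ct[1]+win,384)
    mk=mask[y0:y1,x0:x1].astype(np.float32); o=np.array([x0,y0])
    sh=((y1-y0)*S,(x1-x0)*S)
    # keep the blobs near the guess
    def cost(p):
        q=list(p)+[z]
        r=cv2.resize(render(c,n,q,o,sh),(x1-x0,y1-y0),interpolation=cv2.INTER_AREA)
        return np.abs(r-mk).sum()/max(r.sum(),1)
    best=None
    for a in (angs if angs is not None else np.arange(0,2*np.pi,np.pi/12)):
        sx=np.array([[0,0,0],[.012,0,0],[0,.012,0],[0,0,.15]])+[p0[0],p0[1],a]
        r=minimize(cost,sx[0],method="Nelder-Mead",options=dict(initial_simplex=sx,xatol=1e-4,fatol=1e-4,maxiter=150))
        if best is None or r.fun<best.fun: best=r
    if verbose: print(n,best.x.round(4),"cost",round(best.fun,3))
    return best.x,mk
def blob(mask,uv,r=9):
    n,l,st,ce=cv2.connectedComponentsWithStats(mask.astype(np.uint8),connectivity=8)
    d=[np.min(np.hypot(*(np.argwhere(l==i)[:,::-1]-uv).T)) if st[i,4]>40 else 1e9 for i in range(1,n)]
    return l==1+int(np.argmin(d))
def notgreen(c):
    p=c["pixels"].astype(int); return ~((p[...,1]>p[...,0]*1.5)&(p[...,1]>p[...,2]*1.25))
def pale(c): return c["pixels"].min(2)>90
E
python3 - <<'E'
from fit import *
c=dict(np.load("top0.npz")); c["k1"]=float(c["k1"])
G=notgreen(c); Pm=pale(c)
vis=c["pixels"].copy(); vis[G]=vis[G]//2+[127,0,0]
D={}
for n,p in dict(hammer=(.47,-.3),scraper=(.605,-.3),cutter=(.435,-.089),awl=(.6,-.075)).items():
    uv=w2p(c,[*p,.01])[0]; D[n],_=fit(c,n,blob(G,uv),p)
for n,p in dict(hammer=(.545,.371),cutter=(.545,.284),awl=(.535,.204),scraper=(.521,.129)).items():
    uv=w2p(c,[*p,.01])[0]; D[n+"_pocket"],_=fit(c,n+"_pocket",blob(Pm,uv),p,angs=[-.3,0,.3])
np.savez("est.npz",**D)
C=cloud(c)
im=cv2.resize(c["pixels"][:,:,::-1][110:300,90:450],None,fx=2.2,fy=2.2,interpolation=cv2.INTER_CUBIC)
for n,p in D.items():
    for b in PARTS[n.replace("_pocket","")]:
        e=5 if "p_" in n or "pocket" in n else 0; zz=.018*1000 if e else b[4]
        P=place([(b[0]-e,-b[2]/2-e,zz),(b[1]+e,-b[2]/2-e,zz),(b[1]+e,b[2]/2+e,zz),(b[0]-e,b[2]/2+e,zz)],p)
        q=((w2p(c,P)-[90,110])*2.2+1.1).astype(np.int32); cv2.polylines(im,[q],True,(255,0,255),1)
cv2.imwrite("pics/fit0.png",im)
E
```

```text
hammer [ 0.4697 -0.3026  1.4846] cost 0.107
scraper [ 0.6096 -0.2993  4.3218] cost 0.11
cutter [ 0.4393 -0.0902  4.3794] cost 0.098
awl [ 0.5924 -0.0652  1.4643] cost 0.164
hammer_pocket [ 0.555   0.3704 -0.1275] cost 0.14
cutter_pocket [ 0.5446  0.2875 -0.1005] cost 0.156
awl_pocket [ 0.5345  0.2072 -0.1221] cost 0.163
scraper_pocket [ 0.5246  0.1257 -0.1288] cost 0.128
```

View pics/fit0.png

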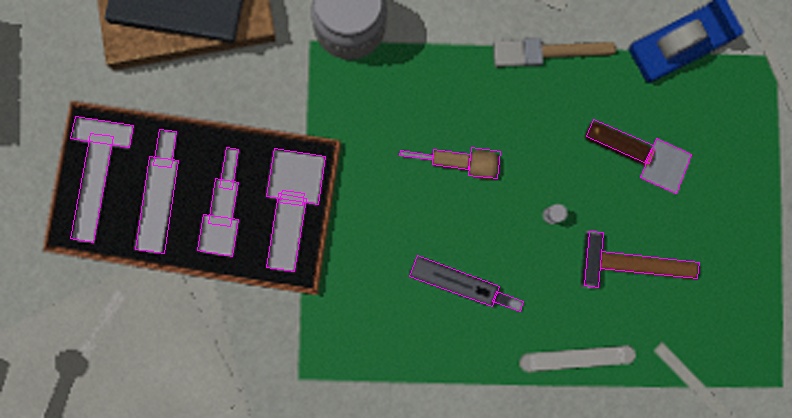

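```bash
cat > plan.py <<'E'
from h import *
try: grip_point_offset
except NameError: grip_point_offset=None
GX=dict(hammer=.030,scraper=-.012,cutter=-.010,awl=0.)
E=dict(np.load("est.npz"))
def yaw(s): 
    X=R.from_quat(s["tool_rot"]).apply([1,0,0]); return np.arctan2(X[1],X[0])
def plan(x,y,z,psi=None,s=None):
    s=s or get_obs(); r=R.from_quat(s["tool_rot"]); d=r.inv().apply(np.array([x,y,z])-s["eef_pos"])*100
    a=0 if psi is None else -np.degrees((psi-yaw(s)+np.pi)%(2*np.pi)-np.pi)
    print("slide",d.round(2),"spin",round(a,2),"(or",round(a-360*np.sign(a),1),") now",s["eef_pos"].round(4),"yaw",round(yaw(s),4),"q",s["joint_pos"].round(2),"t",round(s["clock"],2))
def grasp(n,z,pocket=False,flip=0):
    p=E[n+("_pocket" if pocket else "")]; return p[0]+GX[n]*np.cos(p[2]),p[1]+GX[n]*np.sin(p[2]),z,p[2]+flip*np.pi
E
python3 - <<'E'
from plan import *
print("gpo",grip_point_offset)
ks=[k for k in E if "pocket" in k]; off=dict(hammer=1.5,cutter=.5,awl=-.5,scraper=-1.5)
A=[];b=[]
for k in ks:
    o=off[k[:-7]]*.082; A+=[[1,0,o,0],[0,1,0,o]]; b+=[E[k][0],E[k][1]]
s=np.linalg.lstsq(np.array(A),np.array(b),rcond=None)[0]; print(s, np.arctan2(-s[2],s[3]))
a=-.122
a=np.arctan2(-s[2],s[3])
for k in ks:
    o=off[k[:-7]]*.082; n=np.array([s[0]-o*np.sin(a),s[1]+o*np.cos(a),a]); print(k,n.round(4),(n-E[k]).round(4)); E[k]=n
np.savez("est.npz",**E)
plan(*grasp("hammer",.2))
E
```

```text
gpo 0.0187
[0.539695   0.2477031  0.12353674 0.99305534] -0.12376483460076979
hammer_pocket [ 0.5549  0.3698 -0.1238] [-0.0002 -0.0006  0.0037]
cutter_pocket [ 0.5448  0.2884 -0.1238] [ 0.0001  0.0009 -0.0233]
awl_pocket [ 0.5346  0.207  -0.1238] [ 0.0001 -0.0002 -0.0017]
scraper_pocket [ 0.5245  0.1256 -0.1238] [-0.0001 -0.0001  0.0051]
slide [36.43 -9.41  3.13] spin -66.97 (or 293.0 ) now [ 0.1553 -0.4753  0.2313] yaw 0.3158 q [-1.25  0.24  0.    1.34 -0.    1.57] t 1.1
```

Request:
arm_command:
  slide:
    - [0,0,0]
    - [0,0,0]
    - [0,0,0]
    - [0,0,0]
    - [0,0,0]
  spin: [-8,-16,-24,-32,-40]
  jaw: 6

```text
clock: 1.72
eef_pos: [0.1553, -0.4753, 0.2313]
tool_rot: [0.873, 0.488, -0.0, -0.0]
ft_force: [1.2, -0.1, 0.4]
grip_width: 0.0603
grasp_force: 0.0
```

```bash
python3 -c "
from plan import *
plan(*grasp('hammer',.18))"
```

```text
slide [33.88 16.36  5.13] spin -26.7 (or 333.3 ) now [ 0.1553 -0.4753  0.2313] yaw 1.0186 q [-1.25  0.24  0.    1.34 -0.    0.87] t 1.73
```

Request:
arm_command:
  slide:
    - [3,1.5,0]
    - [6,3,0]
    - [9,4.5,0]
    - [12,6,0]
    - [15,7.5,0]
  spin: [-10,-20,-30,-40,-50]

```text
clock: 2.35
eef_pos: [0.2991, -0.387, 0.2314]
tool_rot: [0.585, 0.811, -0.0, 0.0]
ft_force: [1.3, -0.1, -0.1]
grip_width: 0.0598
grasp_force: 0.0
```

Request:
arm_command:
  slide:
    - [0,0,0]
    - [0,0,0]
    - [0,0,0]
    - [0,0,0]
    - [0,0,0]
  spin: [-10,-20,-30,-40,-50]

```text
clock: 2.98
eef_pos: [0.2983, -0.3876, 0.2313]
tool_rot: [0.187, 0.982, -0.0, 0.0]
ft_force: [0.2, -0.2, 0.7]
grip_width: 0.0599
grasp_force: 0.0
```

Request:
arm_command:
  slide:
    - [0,0,0]
    - [0,0,0]
    - [0,0,0]
    - [0,0,0]
    - [0,0,0]
  spin: [-10,-20,-30,-40,-50]

```text
clock: 3.6
eef_pos: [0.2982, -0.3876, 0.2313]
tool_rot: [-0.246, 0.969, -0.0, -0.0]
ft_force: [-0.4, 0.1, 0.4]
grip_width: 0.0597
grasp_force: 0.0
```

```bash
python3 -c "
from plan import *
plan(*grasp('hammer',.18,flip=1))"
```

```text
slide [-20.78   1.82   5.13] spin -56.64 (or 303.4 ) now [ 0.2982 -0.3876  0.2313] yaw -2.6455 q [-0.91  0.22 -0.02  1.33 -0.   -1.41] t 3.6
```

Request:
arm_command:
  slide:
    - [-4,0.4,1]
    - [-8,0.8,2]
    - [-12,1.2,3]
    - [-16,1.6,4]
    - [-20.8,1.8,5]
  spin: [-10,-20,-30,-40,-50]

```text
clock: 4.22
eef_pos: [0.4741, -0.2731, 0.1811]
tool_rot: [-0.632, 0.775, -0.0, -0.0]
ft_force: [0.1, -0.3, 0.3]
grip_width: 0.06
grasp_force: 0.0
```

Request:
arm_command:
  slide:
    - [0,0,0]
    - [0,0,0]
    - [0,0,0]
    - [0,0,0]
    - [0,0,0]
  spin: [-3.3,-6.6,-6.6,-6.6,-6.6]

```text
clock: 4.85
eef_pos: [0.4731, -0.2739, 0.1814]
tool_rot: [-0.673, 0.739, -0.0, 0.0]
ft_force: [-0.2, 0.0, -0.6]
grip_width: 0.06
grasp_force: 0.0
```

Run:
```python
from plan import *
from fit import *
plan(*grasp('hammer',.09,flip=1))
c=camera("wrist"); 
fit(c,"hammer",blob(notgreen(c),w2p(c,[*E["hammer"][:2],.01])[0]),E["hammer"],win=300,angs=[E["hammer"][2]]); print(E["hammer"])
im=np.ascontiguousarray(c["pixels"][:,:,::-1])
for b in PARTS["hammer"]:
    P=place(box(*b),E["hammer"]); cv2.polylines(im,[w2p(c,P[[1,5,7,3]]).astype(np.int32)],True,(255,0,255),1)
cv2.imwrite("pics/w1.png",im)
```

```text
slide [-0.12  0.09  9.14] spin -0.42 (or 359.6 ) now [ 0.4731 -0.2739  0.1814] yaw -1.6643 q [-0.52  0.36  0.04  1.25 -0.   -2.  ] t 4.85
hammer [ 0.468  -0.3044  1.4881] cost 0.061
[ 0.46971731 -0.30255078  1.48463885]
```

View pics/w1.png

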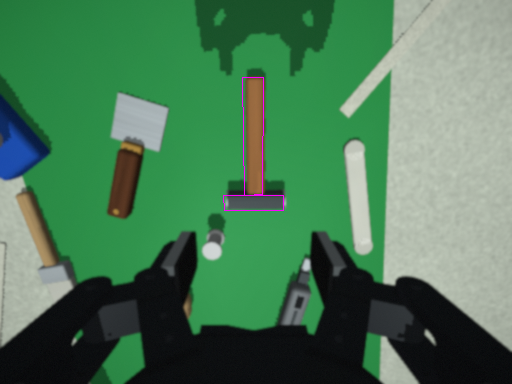

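The wrist view shows the hammer at (255,140), directly on its predicted outline. The small bottle at (213,245) stays clear of the fingers. I'm descending to grip.

Request:
arm_command:
  slide:
    - [0,0.18,4]
    - [0,0.18,8]
    - [0,0.18,12]
    - [0,0.18,15]
    - [0,0.18,17.1]
  spin: [-0.4,-0.4,-0.4,-0.4,-0.4]

```text
clock: 5.52
eef_pos: [0.4706, -0.2733, 0.0087]
tool_rot: [-0.676, 0.737, 0.001, -0.0]
ft_force: [0.7, -0.1, 0.4]
grip_width: 0.0602
grasp_force: 0.0
```

Request:
arm_command:
  slide:
    - [0,0,0]
    - [0,0,0]
    - [0,0,0]
    - [0,0,0]
    - [0,0,0]
  spin: [0,0,0,0,0]
  jaw: 1

```text
clock: 6.15
eef_pos: [0.4724, -0.2742, 0.0117]
tool_rot: [-0.676, 0.737, -0.001, 0.0]
ft_force: [-0.2, -0.7, 5.9]
grip_width: 0.0179
grasp_force: 61.3
```

Request:
arm_command:
  slide:
    - [0,0,0]
    - [0,0,0]
    - [0,0,0]
    - [0,0,0]
    - [0,0,0]
  spin: [0,0,0,0,0]

```text
clock: 6.78
eef_pos: [0.4724, -0.2742, 0.0117]
tool_rot: [-0.676, 0.737, -0.001, 0.0]
ft_force: [-1.0, 0.3, 6.2]
grip_width: 0.018
grasp_force: 61.3
```

Request:
arm_command:
  slide:
    - [0,0,-2]
    - [0,0,-5]
    - [0,0,-8]
    - [0,0,-11]
    - [0,0,-14]
  spin: [0,0,0,0,0]

```text
clock: 7.4
eef_pos: [0.471, -0.2733, 0.1508]
tool_rot: [-0.676, 0.737, 0.001, -0.0]
ft_force: [0.2, 0.6, -1.4]
grip_width: 0.0182
grasp_force: 60.4
```

Run:
```python
from plan import *
plan(*grasp('hammer',.15,True,flip=1))
c=camera("wrist");save(c,"w2.png")
```

```text
slide [-64.67  -5.86   0.11] spin 92.18 (or -267.8 ) now [ 0.471  -0.2733  0.1508] yaw -1.6564 q [-0.53  0.38 -0.02  1.18  0.   -2.01] t 7.4
```

View pics/w2.png

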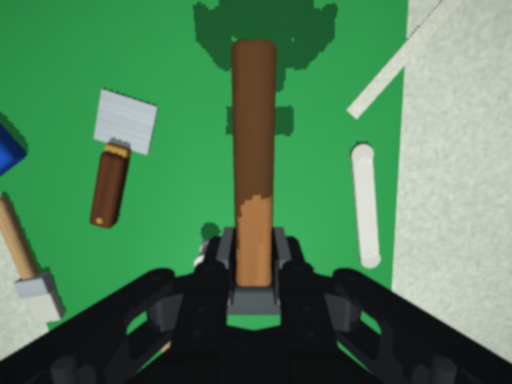

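Request:
arm_command:
  slide:
    - [-4,0,0]
    - [-10,-1,0]
    - [-16,-2,0]
    - [-22,-3,0]
    - [-28,-3,0]
  spin: [0,0,0,0,0]

```text
clock: 8.07
eef_pos: [0.5256, 0.0048, 0.1496]
tool_rot: [-0.676, 0.737, 0.0, 0.0]
ft_force: [1.3, -0.3, -2.3]
grip_width: 0.0181
grasp_force: 60.4
```

Request:
arm_command:
  slide:
    - [-6,-0.5,0]
    - [-12,-1,0]
    - [-18,-1.5,0]
    - [-24,-2,0]
    - [-29,-2.5,0]
  spin: [9,18,27,36,45]

```text
clock: 8.7
eef_pos: [0.5745, 0.2919, 0.1492]
tool_rot: [-0.341, 0.94, -0.0, -0.001]
ft_force: [0.3, -0.2, -1.4]
grip_width: 0.0181
grasp_force: 60.4
```

Request:
arm_command:
  slide:
    - [0,0,0]
    - [0,0,0]
    - [0,0,0]
    - [0,0,0]
    - [0,0,0]
  spin: [9,18,27,36,45]

```text
clock: 9.32
eef_pos: [0.5744, 0.2895, 0.1491]
tool_rot: [0.045, 0.999, -0.0, -0.001]
ft_force: [-0.5, 0.6, -2.4]
grip_width: 0.0178
grasp_force: 60.4
```

Run:
```python
from plan import *
plan(*grasp('hammer',.12,True,flip=1))
c=camera("wrist");save(c,"w3.png")
```

```text
slide [-0.33  7.72  2.9 ] spin 1.89 (or -358.1 ) now [0.5744 0.2895 0.1491] yaw 3.0509 q [0.47 0.57 0.29 1.29 0.   0.56] t 9.32
```

View pics/w3.png

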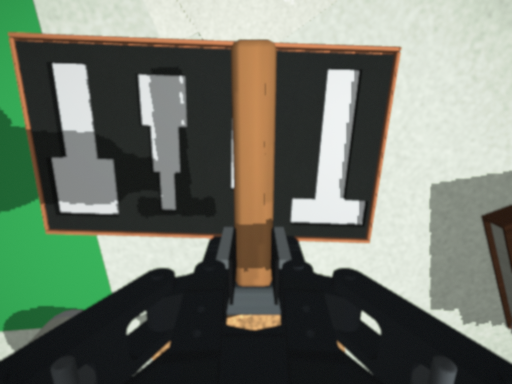

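The wrist view shows the handle held straight, with its end at (255,42), and the hammer pocket clear at (330,150). I'm measuring the pocket and the held hammer in this same view.

```bash
cat >> fit.py <<'E'
def show(c,D,name,zoff={}):
    im=np.ascontiguousarray(c["pixels"][:,:,::-1])
    for n,p in D.items():
        pk="pocket" in n; e=5 if pk else 0
        for b in PARTS[n.replace("_pocket","")]:
            zz=18 if pk else b[4]
            P=place([(b[0]-e,-b[2]/2-e,zz),(b[1]+e,-b[2]/2-e,zz),(b[1]+e,b[2]/2+e,zz),(b[0]-e,b[2]/2+e,zz)],p); P[:,2]+=zoff.get(n,0)
            cv2.polylines(im,[w2p(c,P).astype(np.int32)],True,(255,0,255),1)
    cv2.imwrite("pics/"+name,im)
E
python3 - <<'E'
from plan import *
from fit import *
c=camera("wrist"); M=pale(c); D={}
for n in ("hammer","scraper","awl"):
    k=n+"_pocket"; p=E[k]; D[k],_=fit(c,k,blob(M,w2p(c,[*p[:2],.01])[0]),p,win=250,angs=[p[2]]); print((D[k]-p).round(4))
s=get_obs(); y=yaw(s)+np.pi; t=s["eef_pos"]; z0=t[2]-.0117
p=np.array([t[0]-.03*np.cos(y),t[1]-.03*np.sin(y),y])
# held handle: back end and edges
hsv=cv2.cvtColor(c["pixels"],cv2.COLOR_RGB2HSV); H=(hsv[...,0]<20)&(hsv[...,1]>110)
H[:,:215]=0; H[:,295:]=0
r=H[60:200]; cols=[np.where(q)[0] for q in r]; print("edges",cols[0][[0,-1]],cols[100][[0,-1]])
for z in (0,20): print(w2p(c,(lambda P:(P+[0,0,z0]))(place([(-70,-10,z),(-70,10,z),(-20,-10,z),(-20,10,z)],p))).round(1).tolist())
show(c,{**D,"hammer":p},"w4.png",{"hammer":z0})
E
```

```text
hammer_pocket [ 0.5524  0.3692 -0.1213] cost 0.056
[-0.0025 -0.0006  0.0025]
scraper_pocket [ 0.5229  0.125  -0.1195] cost 0.038
[-0.0016 -0.0007  0.0043]
awl_pocket [ 0.5325  0.2064 -0.1167] cost 0.039
[-0.0021 -0.0007  0.0071]
edges [231 276] [235 274]
[[232.4, 47.1], [273.2, 46.7], [235.0, 149.0], [272.0, 148.7]]
[[229.1, 37.8], [276.3, 37.4], [232.4, 155.0], [274.6, 154.7]]
```

View pics/w4.png

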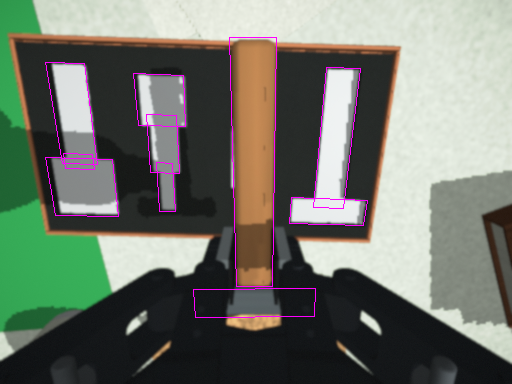

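Run:
```python
from plan import *
for k in E:
    if "pocket" in k: E[k]=E[k]+[-.0021,-.0007,.004]
np.savez("est.npz",**E)
plan(*grasp('hammer',.06,True,flip=1))
```

```text
slide [-0.17  7.65  8.91] spin 1.97 (or -358.0 ) now [0.5745 0.2894 0.1492] yaw 3.0563 q [0.47 0.57 0.29 1.29 0.   0.55] t 9.43
```

Request:
arm_command:
  slide:
    - [-0.2,4,0]
    - [-0.2,7.65,0]
    - [-0.2,7.65,4]
    - [-0.2,7.65,8.9]
    - [-0.2,7.65,8.9]
  spin: [2,2,2,2,2]

```text
clock: 10.05
eef_pos: [0.5793, 0.3632, 0.0552]
tool_rot: [0.059, 0.998, -0.004, -0.005]
ft_force: [-1.0, -0.9, -1.8]
grip_width: 0.0178
grasp_force: 60.4
```

Run:
```python
from plan import *
plan(*grasp('hammer',.022,True,flip=1))
```

```text
slide [-0.33  0.29  3.32] spin 0.09 (or -359.9 ) now [0.5793 0.3632 0.0552] yaw 3.0234 q [0.56 0.73 0.31 1.17 0.   0.68] t 10.05
```

Request:
arm_command:
  slide:
    - [0,0,0]
    - [0,0,0]
    - [0,0,0]
    - [0,0,0]
    - [0,0,0]
  spin: [0,0,0,0,0]

```text
clock: 10.68
eef_pos: [0.5837, 0.3657, 0.0618]
tool_rot: [0.06, 0.998, 0.0, 0.0]
ft_force: [-0.9, -0.8, -0.6]
grip_width: 0.0179
grasp_force: 60.4
```

Run:
```python
from plan import *
plan(*grasp('hammer',.022,True,flip=1))
```

```text
slide [ 0.11 -0.04  3.98] spin -0.04 (or 360.0 ) now [0.5837 0.3657 0.0618] yaw 3.0211 q [0.56 0.72 0.32 1.17 0.   0.68] t 10.68
```

Request:
arm_command:
  slide:
    - [0.1,0,0.8]
    - [0.1,0,1.6]
    - [0.1,0,2.4]
    - [0.1,0,3.2]
    - [0.1,0,3.6]
  spin: [0,0,0,0,0]

```text
clock: 11.3
eef_pos: [0.5821, 0.3655, 0.0242]
tool_rot: [0.06, 0.998, -0.0, -0.001]
ft_force: [1.3, -0.1, -1.1]
grip_width: 0.0178
grasp_force: 60.4
```

Request:
arm_command:
  slide:
    - [0,0,0.1]
    - [0,0,0.2]
    - [0,0,0.3]
    - [0,0,0.3]
    - [0,0,0.3]
  spin: [0,0,0,0,0]

```text
clock: 11.92
eef_pos: [0.5826, 0.3658, 0.0225]
tool_rot: [0.06, 0.998, 0.0, 0.0]
ft_force: [0.5, -0.1, -2.9]
grip_width: 0.018
grasp_force: 60.4
```

Run:
```python
from plan import *
plan(*grasp('hammer',.022,True,flip=1))
c=camera("wrist");save(c,"w5.png"); print(get_obs()["ft_force"])
```

```text
slide [ 0.   -0.04  0.05] spin -0.05 (or 360.0 ) now [0.5826 0.3658 0.0225] yaw 3.021 q [0.56 0.75 0.27 1.09 0.   0.68] t 11.93
[-0.53626034  0.33076012 -1.13146532]
```

View pics/w5.png

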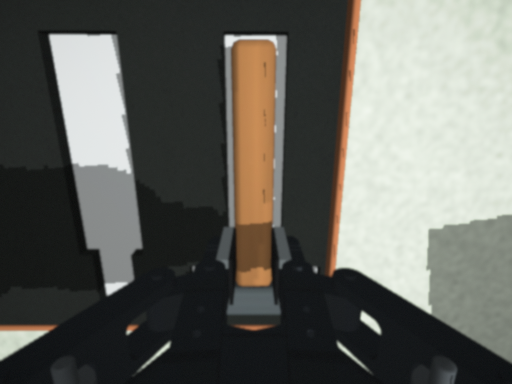

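The handle sits centred in its pocket, at columns 233–275 inside 226–285, with no contact force. I'm releasing it.

Request:
arm_command:
  slide:
    - [0,0,0]
    - [0,0,0]
    - [0,0,0]
    - [0,0,0]
    - [0,0,0]
  spin: [0,0,0,0,0]
  jaw: 5

```text
clock: 12.6
eef_pos: [0.5826, 0.3658, 0.0224]
tool_rot: [0.06, 0.998, 0.0, 0.0]
ft_force: [0.3, -0.0, 0.6]
grip_width: 0.0503
grasp_force: 0.0
```

Request:
arm_command:
  slide:
    - [0,0,-2]
    - [0,0,-5]
    - [0,0,-8]
    - [0,0,-11]
    - [0,0,-13]
  spin: [0,0,0,0,0]

```text
clock: 13.22
eef_pos: [0.5831, 0.3661, 0.1543]
tool_rot: [0.06, 0.998, 0.001, 0.001]
ft_force: [-0.0, 0.3, -0.0]
grip_width: 0.0499
grasp_force: 0.0
```

Run:
```python
from plan import *
plan(*grasp('awl',.17,flip=1))
c=camera("wrist");save(c,"w6.png"); print(get_obs()["ft_force"])
C=cloud(c); q=w2p(c,[*E["hammer_pocket"][:2],.03])[0].astype(int); print("top z",np.median(C[q[1]-5:q[1]+5,q[0]-3:q[0]+3,2]))
```

```text
slide [ -6.11 -42.7   -1.62] spin -90.81 (or 269.2 ) now [0.5831 0.3661 0.1543] yaw 3.021 q [0.56 0.66 0.46 1.37 0.   0.68] t 13.22
[ 0.07974969 -0.27360074  2.44573029]
top z 0.030557990860298034
```

View pics/w6.png

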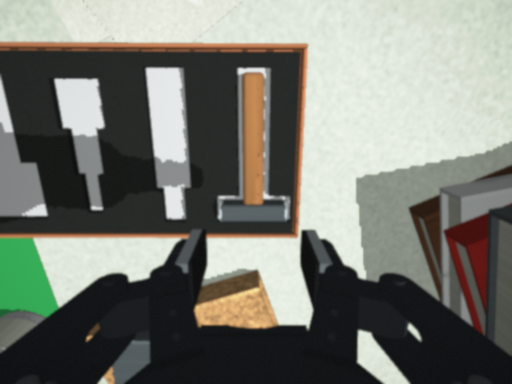

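The hammer lies flat in its pocket (handle top at z=0.0306). The awl is next.

Request:
arm_command:
  slide:
    - [2,-4,0]
    - [4,-10,0]
    - [5,-16,0]
    - [5,-22,0]
    - [5,-28,0]
  spin: [0,0,0,0,0]

```text
clock: 13.9
eef_pos: [0.4985, 0.0922, 0.1521]
tool_rot: [0.06, 0.998, -0.0, 0.0]
ft_force: [-0.1, -0.3, 0.3]
grip_width: 0.0497
grasp_force: 0.0
```

Request:
arm_command:
  slide:
    - [0,-5,0]
    - [-3,-10,-1]
    - [-6,-14.7,-1.5]
    - [-9,-14.7,-1.5]
    - [-11,-14.7,-1.5]
  spin: [-9,-18,-27,-36,-45]

```text
clock: 14.52
eef_pos: [0.5917, -0.0667, 0.1668]
tool_rot: [-0.328, 0.945, 0.0, 0.0]
ft_force: [-0.2, 0.4, 0.0]
grip_width: 0.0501
grasp_force: 0.0
```

Request:
arm_command:
  slide:
    - [0,0,0]
    - [0,0,0]
    - [0,0,0]
    - [0,0,0]
    - [0,0,0]
  spin: [-9,-18,-27,-36,-45.8]

```text
clock: 15.15
eef_pos: [0.5905, -0.0653, 0.1667]
tool_rot: [-0.671, 0.742, 0.0, -0.0]
ft_force: [-0.2, 0.1, -1.1]
grip_width: 0.0499
grasp_force: 0.0
```

Request:
arm_command:
  slide:
    - [0,0,0]
    - [0,0,0]
    - [0,0,0]
    - [0,0,0]
    - [0,0,0]
  spin: [0,0,0,0,0]

```text
clock: 15.78
eef_pos: [0.5908, -0.0653, 0.1673]
tool_rot: [-0.668, 0.744, -0.0, 0.0]
ft_force: [0.7, -0.6, 0.2]
grip_width: 0.05
grasp_force: 0.0
```

```bash
cat > pick.py <<'E'
import sys
from plan import *
from fit import *
n,f,img=sys.argv[1],int(sys.argv[2]),sys.argv[3]
c=camera("wrist"); p,_=fit(c,n,blob(notgreen(c),w2p(c,[*E[n][:2],.01])[0]),E[n],win=300,angs=[E[n][2]])
print("shift",(p-E[n]).round(4)); E[n]=p; np.savez("est.npz",**E)
plan(*grasp(n,.0105,flip=f)); show(c,{n:p},img)
E
python3 pick.py awl 1 w7.png
```

```text
awl [ 0.5905 -0.0667  1.4578] cost 0.101
shift [-0.0019 -0.0015 -0.0065]
slide [ 0.14  0.02 15.68] spin 0.35 (or -359.7 ) now [ 0.5908 -0.0653  0.1673] yaw -1.6777 q [-0.11  0.46  0.15  1.26 -0.   -1.57] t 15.82
```

View pics/w7.png

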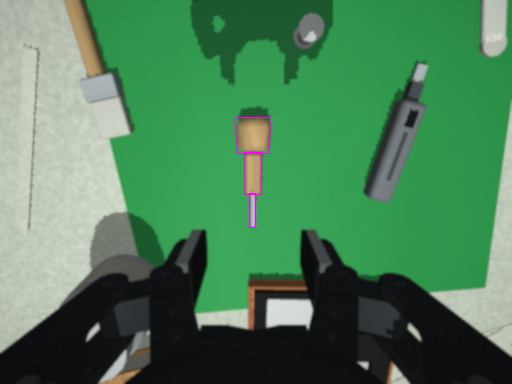

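The awl at (253,170) matches its outline. Picking it up.

Request:
arm_command:
  slide:
    - [0.14,0,4]
    - [0.14,0,8]
    - [0.14,0,12]
    - [0.14,0,14.5]
    - [0.14,0,15.7]
  spin: [0.3,0.3,0.3,0.3,0.3]

```text
clock: 16.45
eef_pos: [0.5895, -0.0666, 0.0086]
tool_rot: [-0.666, 0.746, 0.001, -0.001]
ft_force: [0.2, 1.3, -0.4]
grip_width: 0.0498
grasp_force: 0.0
```

Request:
arm_command:
  slide:
    - [0,0,0]
    - [0,0,0]
    - [0,0,0]
    - [0,0,0]
    - [0,0,0]
  spin: [0,0,0,0,0]

```text
clock: 17.08
eef_pos: [0.5909, -0.0667, 0.0108]
tool_rot: [-0.666, 0.746, -0.0, 0.0]
ft_force: [0.3, -0.3, -0.3]
grip_width: 0.0497
grasp_force: 0.0
```

Request:
arm_command:
  slide:
    - [0,0,0]
    - [0,0,0]
    - [0,0,0]
    - [0,0,0]
    - [0,0,0]
  spin: [0,0,0,0,0]
  jaw: 0.8

```text
clock: 17.7
eef_pos: [0.5909, -0.0667, 0.0106]
tool_rot: [-0.666, 0.746, -0.0, 0.0]
ft_force: [-0.5, -0.5, 3.2]
grip_width: 0.016
grasp_force: 60.4
```

Request:
arm_command:
  slide:
    - [0,0,0]
    - [0,0,-2]
    - [0,0,-5]
    - [0,0,-9]
    - [0,0,-13]
  spin: [0,0,0,0,0]

```text
clock: 18.32
eef_pos: [0.5898, -0.0666, 0.1405]
tool_rot: [-0.666, 0.746, 0.001, -0.001]
ft_force: [0.1, 0.1, -0.4]
grip_width: 0.0161
grasp_force: 60.0
```

```bash
python3 -c "
from plan import *
plan(*grasp('awl',.14,True,flip=1))"
```

```text
slide [-26.48   8.74   0.06] spin 90.46 (or -269.5 ) now [ 0.5898 -0.0666  0.1405] yaw -1.6826 q [-0.11  0.48  0.11  1.2   0.   -1.57] t 18.32
```

Request:
arm_command:
  slide:
    - [-2,4,0]
    - [-7,8.7,0]
    - [-13,8.7,0]
    - [-19,8.7,0]
    - [-26.5,8.7,0]
  spin: [5,15,25,35,45]

```text
clock: 18.95
eef_pos: [0.5308, 0.1829, 0.14]
tool_rot: [-0.334, 0.943, -0.0, -0.0]
ft_force: [1.2, 0.0, 0.1]
grip_width: 0.0162
grasp_force: 60.0
```

Request:
arm_command:
  slide:
    - [0,0,0]
    - [0,0,0]
    - [0,0,0]
    - [0,0,0]
    - [0,0,0]
  spin: [10,20,30,38,45.4]

```text
clock: 19.58
eef_pos: [0.5307, 0.1813, 0.1395]
tool_rot: [0.055, 0.998, -0.0, -0.001]
ft_force: [-0.3, 2.2, -0.4]
grip_width: 0.0162
grasp_force: 60.0
```

Request:
arm_command:
  slide:
    - [0,0,2]
    - [0,0,4]
    - [0,0,6]
    - [0,0,7]
    - [0,0,7]
  spin: [0,0,0,0,0]

```text
clock: 20.2
eef_pos: [0.5304, 0.1812, 0.0693]
tool_rot: [0.053, 0.999, -0.0, -0.001]
ft_force: [-0.5, -0.3, -0.2]
grip_width: 0.0161
grasp_force: 60.0
```

```bash
python3 -c "
from plan import *
plan(*grasp('awl',.0215,True,flip=1))"
```

```text
slide [0.05 2.53 4.78] spin 0.81 (or -359.2 ) now [0.5304 0.1812 0.0693] yaw 3.036 q [ 0.33  0.48 -0.09  1.    0.    0.43] t 20.2
```

Request:
arm_command:
  slide:
    - [0,1.3,0]
    - [0,2.5,0]
    - [0,2.5,1]
    - [0,2.5,2]
    - [0,2.5,2]
  spin: [0.8,0.8,0.8,0.8,0.8]

```text
clock: 20.82
eef_pos: [0.5325, 0.2056, 0.0487]
tool_rot: [0.06, 0.998, -0.001, -0.002]
ft_force: [-0.6, -0.1, 0.2]
grip_width: 0.0164
grasp_force: 60.0
```

Request:
arm_command:
  slide:
    - [0,0,0]
    - [0,0,0]
    - [0,0,0]
    - [0,0,0]
    - [0,0,0]
  spin: [0,0,0,0,0]

```text
clock: 21.45
eef_pos: [0.534, 0.2063, 0.0505]
tool_rot: [0.06, 0.998, 0.0, 0.0]
ft_force: [0.2, 0.4, -0.6]
grip_width: 0.0157
grasp_force: 60.0
```

```bash
python3 -c "
from plan import *
plan(*grasp('awl',.0215,True,flip=1))
save(camera('wrist'),'w8.png')"
```

```text
slide [ 0.14 -0.02  2.9 ] spin 0.01 (or -360.0 ) now [0.534  0.2063 0.0505] yaw 3.022 q [ 0.37  0.52 -0.08  0.97  0.    0.49] t 21.45
```

View pics/w8.png

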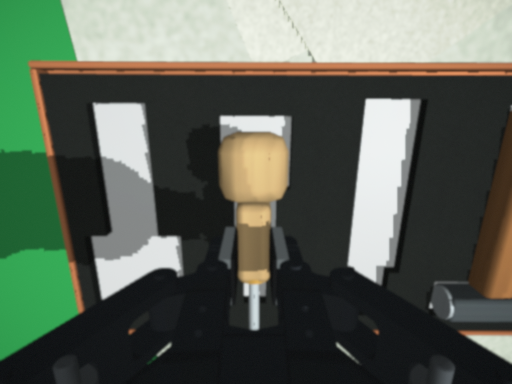

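The awl is held straight over its pocket: knob at (254,165), pocket at (255,120). I'm lowering and releasing it.

Request:
arm_command:
  slide:
    - [0.12,0,0.7]
    - [0.12,0,1.4]
    - [0.12,0,2.1]
    - [0.12,0,2.6]
    - [0.12,0,2.7]
  spin: [0,0,0,0,0]

```text
clock: 22.12
eef_pos: [0.5323, 0.2063, 0.0226]
tool_rot: [0.06, 0.998, -0.0, -0.001]
ft_force: [0.0, 0.1, -0.8]
grip_width: 0.0161
grasp_force: 60.0
```

Request:
arm_command:
  slide:
    - [0,0,0.1]
    - [0,0,0.2]
    - [0,0,0.2]
    - [0,0,0.2]
    - [0,0,0.2]
  spin: [0,0,0,0,0]

```text
clock: 22.75
eef_pos: [0.5328, 0.2064, 0.0214]
tool_rot: [0.06, 0.998, 0.0, 0.0]
ft_force: [-0.0, 0.2, -0.2]
grip_width: 0.0161
grasp_force: 60.0
```

```bash
python3 -c "
from plan import *
plan(*grasp('awl',.0215,True,flip=1)); print(get_obs()['ft_force'],get_obs()['ft_torque'])"
```

```text
slide [ 0.03 -0.02 -0.01] spin 0.01 (or -360.0 ) now [0.5328 0.2064 0.0214] yaw 3.022 q [ 0.37  0.55 -0.11  0.91  0.    0.49] t 22.75
[-0.04070528  0.20205224 -0.21941604] [-0.02170946 -0.00070644 -0.00571535]
```

Request:
arm_command:
  slide:
    - [0,0,0]
    - [0,0,0]
    - [0,0,0]
    - [0,0,0]
    - [0,0,0]
  spin: [0,0,0,0,0]
  jaw: 5

```text
clock: 23.38
eef_pos: [0.5327, 0.2064, 0.0213]
tool_rot: [0.06, 0.998, -0.0, 0.0]
ft_force: [0.7, -0.6, -0.3]
grip_width: 0.0499
grasp_force: 0.0
```

Request:
arm_command:
  slide:
    - [0,0,-2]
    - [0,0,-5]
    - [0,0,-8]
    - [0,0,-11]
    - [0,0,-14]
  spin: [0,0,0,0,0]

```text
clock: 24.0
eef_pos: [0.5326, 0.2064, 0.1623]
tool_rot: [0.06, 0.998, 0.0, -0.0]
ft_force: [1.1, -0.1, 0.5]
grip_width: 0.0499
grasp_force: 0.0
```

Run:
```python
from plan import *
from fit import *
plan(*grasp('scraper',.17,flip=1))
c=camera("wrist");C=cloud(c);save(c,"w9.png")
p=E["awl_pocket"]
for x in (-45,-10,10):
    q=w2p(c,place([(x,0,0)],p)+[0,0,.03])[0].astype(int); print(x,"top z",np.median(C[q[1]-2:q[1]+3,q[0]-2:q[0]+3,2]).round(4))
```

```text
slide [-14.   -48.13  -0.77] spin 105.53 (or -254.5 ) now [0.5326 0.2064 0.1623] yaw 3.022 q [0.37 0.42 0.07 1.23 0.   0.49] t 24.0
-45 top z 0.0345
-10 top z 0.0304
10 top z 0.0306
```

View pics/w9.png

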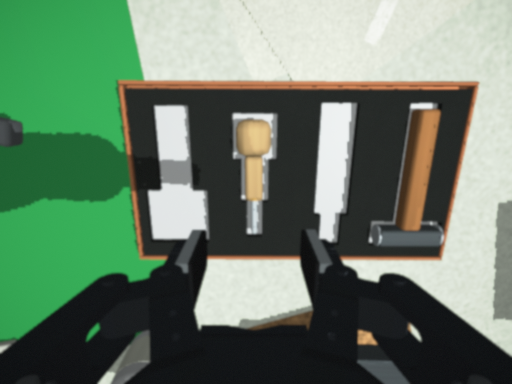

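The awl sits in its pocket at (254,170), level. The scraper is next.

Request:
arm_command:
  slide:
    - [1,-4,0]
    - [1,-10,0]
    - [1,-16,0]
    - [1,-22,0]
    - [0,-28,0]
  spin: [0,0,0,0,0]

```text
clock: 24.68
eef_pos: [0.4986, -0.0732, 0.1614]
tool_rot: [0.06, 0.998, 0.0, 0.0]
ft_force: [1.1, -0.4, -0.5]
grip_width: 0.05
grasp_force: 0.0
```

Request:
arm_command:
  slide:
    - [-3,-4,0]
    - [-6,-8,0]
    - [-9,-13,0]
    - [-12,-17,0]
    - [-14,-20.1,0]
  spin: [10,20,30,40,50]

```text
clock: 25.3
eef_pos: [0.6149, -0.2899, 0.1606]
tool_rot: [0.479, 0.878, -0.0, 0.0]
ft_force: [0.8, 0.0, 0.4]
grip_width: 0.0498
grasp_force: 0.0
```

Request:
arm_command:
  slide:
    - [0,0,0]
    - [0,0,0]
    - [0,0,0]
    - [0,0,0]
    - [0,0,0]
  spin: [10,20,30,40,50]

```text
clock: 25.92
eef_pos: [0.6142, -0.2878, 0.1608]
tool_rot: [0.805, 0.594, -0.0, -0.0]
ft_force: [-0.0, 0.2, -0.7]
grip_width: 0.0498
grasp_force: 0.0
```

Request:
arm_command:
  slide:
    - [0,0,0]
    - [0,0,0]
    - [0,0,0]
    - [0,0,0]
    - [0,0,0]
  spin: [5.5,5.5,5.5,5.5,5.5]

```text
clock: 26.55
eef_pos: [0.6143, -0.2878, 0.1613]
tool_rot: [0.831, 0.557, 0.0, 0.0]
ft_force: [-0.5, -0.4, -0.2]
grip_width: 0.0505
grasp_force: 0.0
```

```bash
python3 pick.py scraper 1 w10.png
```

```text
scraper [ 0.6076 -0.301   4.3206] cost 0.051
shift [-0.002  -0.0018 -0.0012]
slide [-0.28 -0.12 15.08] spin 0.11 (or -359.9 ) now [ 0.6143 -0.2878  0.1613] yaw 1.181 q [-0.44  0.64  0.43  1.37  0.    1.52] t 26.6
```

View pics/w10.png

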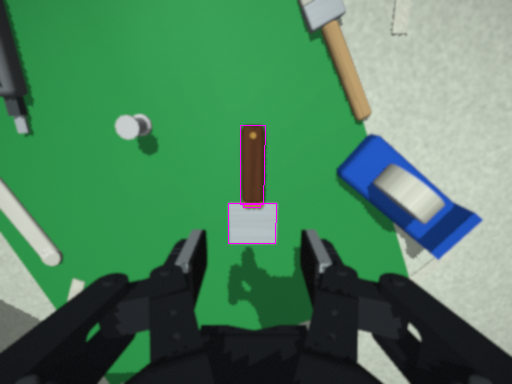

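The scraper outline matches at (253,180). The blue dispenser's nearest edge at (340,170) stays clear.

Request:
arm_command:
  slide:
    - [-0.3,-0.1,4]
    - [-0.3,-0.1,8]
    - [-0.3,-0.1,11.5]
    - [-0.3,-0.1,14]
    - [-0.3,-0.1,15.1]
  spin: [0,0,0,0,0]

```text
clock: 27.22
eef_pos: [0.6111, -0.2897, 0.0083]
tool_rot: [0.831, 0.557, -0.001, -0.001]
ft_force: [-0.2, -0.2, -0.3]
grip_width: 0.05
grasp_force: 0.0
```

Request:
arm_command:
  slide:
    - [0,0,0]
    - [0,0,0]
    - [0,0,0]
    - [0,0,0]
    - [0,0,0]
  spin: [0,0,0,0,0]

```text
clock: 27.85
eef_pos: [0.6125, -0.2903, 0.0108]
tool_rot: [0.831, 0.557, 0.0, 0.0]
ft_force: [-0.1, -0.7, -0.2]
grip_width: 0.0501
grasp_force: 0.0
```

Request:
arm_command:
  slide:
    - [0,0,0]
    - [0,0,0]
    - [0,0,0]
    - [0,0,0]
    - [0,0,0]
  spin: [0,0,0,0,0]
  jaw: 1.2

```text
clock: 28.48
eef_pos: [0.6125, -0.2903, 0.0107]
tool_rot: [0.831, 0.557, 0.0, 0.0]
ft_force: [0.1, -0.1, 1.7]
grip_width: 0.0224
grasp_force: 61.1
```

Request:
arm_command:
  slide:
    - [0,0,0]
    - [0,0,-2]
    - [0,0,-5]
    - [0,0,-9]
    - [0,0,-13]
  spin: [0,0,0,0,0]

```text
clock: 29.1
eef_pos: [0.6115, -0.2899, 0.1401]
tool_rot: [0.831, 0.557, -0.001, -0.001]
ft_force: [-0.3, -0.3, -0.4]
grip_width: 0.0225
grasp_force: 60.7
```

```bash
python3 -c "
from plan import *
plan(*grasp('scraper',.14,True,flip=1))"
```

```text
slide [ 34.66 -25.17   0.08] spin -105.49 (or 254.5 ) now [ 0.6115 -0.2899  0.1401] yaw 1.1807 q [-0.44  0.65  0.39  1.32  0.    1.52] t 29.1
```

Request:
arm_command:
  slide:
    - [2,-2,0]
    - [6,-5,0]
    - [11,-8,0]
    - [16,-12,0]
    - [20,-15,0]
  spin: [0,0,0,0,0]

```text
clock: 29.72
eef_pos: [0.548, -0.0461, 0.1395]
tool_rot: [0.831, 0.557, -0.001, -0.001]
ft_force: [0.6, 0.5, -0.7]
grip_width: 0.0223
grasp_force: 60.7
```

Request:
arm_command:
  slide:
    - [4,-3,0]
    - [8,-6,0]
    - [11,-8,0]
    - [14,-10,0]
    - [14.7,-10.2,0]
  spin: [-10,-20,-30,-40,-50]

```text
clock: 30.35
eef_pos: [0.5098, 0.1286, 0.1396]
tool_rot: [0.514, 0.858, -0.0, -0.001]
ft_force: [0.9, -0.1, -1.8]
grip_width: 0.022
grasp_force: 60.7
```

Request:
arm_command:
  slide:
    - [0,0,0]
    - [0,0,0]
    - [0,0,0]
    - [0,0,0]
    - [0,0,0]
  spin: [-10,-20,-30,-40,-50]

```text
clock: 30.98
eef_pos: [0.5105, 0.1264, 0.1395]
tool_rot: [0.105, 0.995, -0.0, -0.001]
ft_force: [-0.2, 0.4, -0.9]
grip_width: 0.0226
grasp_force: 60.7
```

Request:
arm_command:
  slide:
    - [0,0,2]
    - [0,0,4]
    - [0,0,6]
    - [0,0,7.5]
    - [0,0,7.5]
  spin: [-5,-5.5,-5.5,-5.5,-5.5]

```text
clock: 31.6
eef_pos: [0.5097, 0.1262, 0.0638]
tool_rot: [0.06, 0.998, -0.001, -0.002]
ft_force: [-0.2, 0.3, -0.7]
grip_width: 0.0221
grasp_force: 60.7
```

```bash
python3 -c "
from plan import *
plan(*grasp('scraper',.0215,True,flip=1))"
```

```text
slide [-0.09  0.04  4.23] spin 0.01 (or -360.0 ) now [0.5097 0.1262 0.0638] yaw 3.022 q [ 0.24  0.43 -0.2   0.95  0.    0.36] t 31.6
```

Request:
arm_command:
  slide:
    - [0,0,0.7]
    - [0,0,1.4]
    - [0,0,2.1]
    - [0,0,2.4]
    - [0,0,2.4]
  spin: [0,0,0,0,0]

```text
clock: 32.22
eef_pos: [0.511, 0.1265, 0.0411]
tool_rot: [0.06, 0.998, -0.0, -0.0]
ft_force: [0.3, -0.6, -1.0]
grip_width: 0.0224
grasp_force: 60.7
```

Request:
arm_command:
  slide:
    - [0,0,0]
    - [0,0,0]
    - [0,0,0]
    - [0,0,0]
    - [0,0,0]
  spin: [0,0,0,0,0]

```text
clock: 32.85
eef_pos: [0.5112, 0.1265, 0.0414]
tool_rot: [0.06, 0.998, -0.0, 0.0]
ft_force: [-0.1, -0.5, -0.8]
grip_width: 0.022
grasp_force: 60.7
```

```bash
python3 -c "
from plan import *
plan(*grasp('scraper',.0215,True,flip=1))"
```

```text
slide [ 0.07 -0.02  1.99] spin 0.01 (or -360.0 ) now [0.5112 0.1265 0.0414] yaw 3.022 q [ 0.24  0.45 -0.22  0.9  -0.    0.36] t 32.85
```

Request:
arm_command:
  slide:
    - [0.06,0,0.4]
    - [0.06,0,0.8]
    - [0.06,0,1.2]
    - [0.06,0,1.6]
    - [0.06,0,1.8]
  spin: [0,0,0,0,0]

```text
clock: 33.48
eef_pos: [0.5104, 0.1266, 0.0229]
tool_rot: [0.06, 0.998, -0.0, -0.0]
ft_force: [-0.7, -0.1, -1.5]
grip_width: 0.0226
grasp_force: 60.7
```

Request:
arm_command:
  slide:
    - [0,0,0.1]
    - [0,0,0.2]
    - [0,0,0.2]
    - [0,0,0.2]
    - [0,0,0.2]
  spin: [0,0,0,0,0]

```text
clock: 34.1
eef_pos: [0.5107, 0.1266, 0.0215]
tool_rot: [0.06, 0.998, 0.0, 0.0]
ft_force: [-0.9, -0.0, -0.4]
grip_width: 0.0224
grasp_force: 60.7
```

```bash
python3 -c "
from plan import *
plan(*grasp('scraper',.0215,True,flip=1)); print(get_obs()['ft_force'],get_obs()['ft_torque'])"
```

```text
slide [ 0.01 -0.03 -0.  ] spin 0.01 (or -360.0 ) now [0.5107 0.1266 0.0215] yaw 3.022 q [ 0.24  0.48 -0.24  0.85  0.    0.36] t 34.1
[-0.85513935 -0.04415066 -0.424419  ] [-0.0031839   0.0286623  -0.00524668]
```

Request:
arm_command:
  slide:
    - [0,0,0]
    - [0,0,0]
    - [0,0,0]
    - [0,0,0]
    - [0,0,0]
  spin: [0,0,0,0,0]
  jaw: 5

```text
clock: 34.72
eef_pos: [0.5106, 0.1266, 0.0213]
tool_rot: [0.06, 0.998, 0.0, 0.0]
ft_force: [-0.2, -0.3, 0.4]
grip_width: 0.0501
grasp_force: 0.0
```

Request:
arm_command:
  slide:
    - [0,0,-2]
    - [0,0,-5]
    - [0,0,-8]
    - [0,0,-11]
    - [0,0,-14]
  spin: [0,0,0,0,0]

```text
clock: 35.35
eef_pos: [0.5104, 0.1266, 0.1623]
tool_rot: [0.06, 0.998, -0.0, -0.0]
ft_force: [1.3, 0.7, -0.7]
grip_width: 0.0503
grasp_force: 0.0
```

Run:
```python
from plan import *
from fit import *
plan(*grasp('cutter',.17,flip=1))
c=camera("wrist");C=cloud(c);save(c,"w11.png")
p=E["scraper_pocket"]
for x in (-55,-25,5,40):
    q=w2p(c,place([(x,0,0)],p)+[0,0,.03])[0].astype(int); print(x,"top z",np.median(C[q[1]-2:q[1]+3,q[0]-2:q[0]+3,2]).round(4))
```

```text
slide [  4.26 -21.39  -0.77] spin 102.23 (or -257.8 ) now [0.5104 0.1266 0.1623] yaw 3.022 q [ 0.24  0.33 -0.06  1.18 -0.    0.36] t 35.35
-55 top z 0.0324
-25 top z 0.0326
5 top z 0.0324
40 top z 0.0141
```

View pics/w11.png

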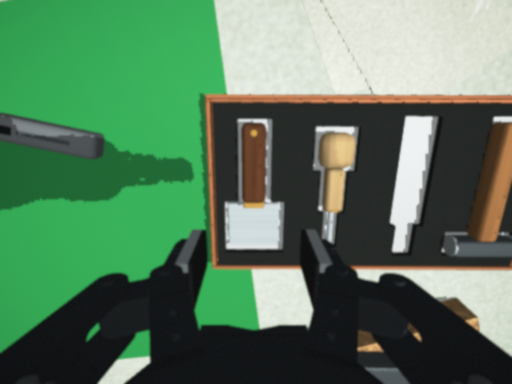

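The scraper lies flat in its pocket at (254,185). The cutter is next.

Request:
arm_command:
  slide:
    - [1,-4,0]
    - [2,-9,0]
    - [3,-14,0]
    - [4,-19,0]
    - [4.3,-21.4,0]
  spin: [10,20,30,40,50]

```text
clock: 36.02
eef_pos: [0.4411, -0.0827, 0.1612]
tool_rot: [0.48, 0.877, -0.0, -0.0]
ft_force: [0.3, 0.1, 0.4]
grip_width: 0.05
grasp_force: 0.0
```

Request:
arm_command:
  slide:
    - [0,0,0]
    - [0,0,0]
    - [0,0,0]
    - [0,0,0]
    - [0,0,0]
  spin: [10,20,30,40,50]

```text
clock: 36.65
eef_pos: [0.4422, -0.0807, 0.1611]
tool_rot: [0.805, 0.594, -0.0, -0.0]
ft_force: [0.1, 0.4, 0.0]
grip_width: 0.0501
grasp_force: 0.0
```

Request:
arm_command:
  slide:
    - [0,0,0]
    - [0,0,0]
    - [0,0,0]
    - [0,0,0]
    - [0,0,0]
  spin: [2.2,2.2,2.2,2.2,2.2]

```text
clock: 37.28
eef_pos: [0.4424, -0.0807, 0.1613]
tool_rot: [0.814, 0.58, 0.0, 0.0]
ft_force: [-0.4, 0.3, -0.6]
grip_width: 0.0502
grasp_force: 0.0
```

```bash
python3 pick.py cutter 1 w12.png
```

```text
cutter [ 0.437  -0.0924  4.3776] cost 0.087
shift [-0.0022 -0.0021 -0.0018]
slide [-0.27 -0.12 15.08] spin 0.14 (or -359.9 ) now [ 0.4423 -0.0807  0.1613] yaw 1.2384 q [-0.18  0.19 -0.25  1.13 -0.    1.72] t 37.33
```

View pics/w12.png

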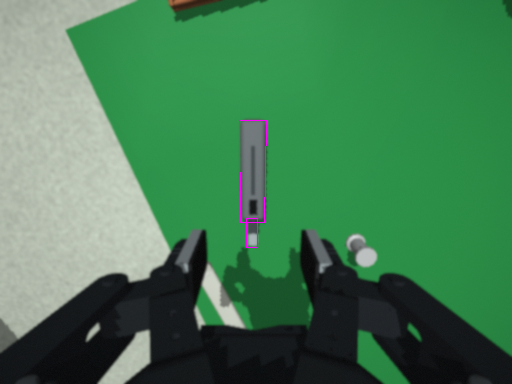

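The cutter outline matches at (253,180), nose toward the gripper as expected.

Request:
arm_command:
  slide:
    - [-0.3,-0.1,4]
    - [-0.3,-0.1,8]
    - [-0.3,-0.1,11.5]
    - [-0.3,-0.1,14]
    - [-0.3,-0.1,15.1]
  spin: [0,0,0,0,0]

```text
clock: 37.95
eef_pos: [0.4394, -0.0831, 0.009]
tool_rot: [0.814, 0.58, -0.001, -0.001]
ft_force: [0.5, -0.1, 0.1]
grip_width: 0.0499
grasp_force: 0.0
```

Request:
arm_command:
  slide:
    - [0,0,0]
    - [0,0,0]
    - [0,0,0]
    - [0,0,0]
    - [0,0,0]
  spin: [0,0,0,0,0]

```text
clock: 38.58
eef_pos: [0.4407, -0.0833, 0.0107]
tool_rot: [0.814, 0.58, 0.0, 0.0]
ft_force: [0.4, -0.4, -1.1]
grip_width: 0.0501
grasp_force: 0.0
```

Request:
arm_command:
  slide:
    - [0,0,0]
    - [0,0,0]
    - [0,0,0]
    - [0,0,0]
    - [0,0,0]
  spin: [0,0,0,0,0]
  jaw: 1.4

```text
clock: 39.2
eef_pos: [0.4406, -0.0833, 0.0107]
tool_rot: [0.814, 0.58, 0.0, 0.0]
ft_force: [-1.3, 0.4, 5.3]
grip_width: 0.0243
grasp_force: 59.9
```

Request:
arm_command:
  slide:
    - [0,0,0]
    - [0,0,-2]
    - [0,0,-5]
    - [0,0,-9]
    - [0,0,-13]
  spin: [0,0,0,0,0]

```text
clock: 39.83
eef_pos: [0.4398, -0.0831, 0.1409]
tool_rot: [0.814, 0.58, -0.0, -0.0]
ft_force: [0.5, 0.4, -0.8]
grip_width: 0.0242
grasp_force: 59.3
```

```bash
python3 -c "
from plan import *
plan(*grasp('cutter',.14,True,flip=1))"
```

```text
slide [38.2  -3.36  0.09] spin -102.19 (or 257.8 ) now [ 0.4398 -0.0831  0.1409] yaw 1.2383 q [-0.19  0.2  -0.29  1.08 -0.    1.72] t 39.83
```

Request:
arm_command:
  slide:
    - [3,0,0]
    - [7,-0.5,0]
    - [12,-1,0]
    - [17,-1.5,0]
    - [20,-1.8,0]
  spin: [0,0,0,0,0]

```text
clock: 40.45
eef_pos: [0.4887, 0.1138, 0.1397]
tool_rot: [0.814, 0.581, -0.0, -0.0]
ft_force: [-0.3, -1.3, -0.6]
grip_width: 0.0244
grasp_force: 59.3
```

Request:
arm_command:
  slide:
    - [4,-0.4,0]
    - [8,-0.8,0]
    - [12,-1.2,0]
    - [16,-1.5,0]
    - [18.2,-1.5,0]
  spin: [-10,-20,-30,-40,-50]

```text
clock: 41.08
eef_pos: [0.5337, 0.2906, 0.1393]
tool_rot: [0.489, 0.872, -0.0, -0.0]
ft_force: [0.0, -0.8, -0.3]
grip_width: 0.0244
grasp_force: 59.3
```

Request:
arm_command:
  slide:
    - [0,0,0]
    - [0,0,0]
    - [0,0,0]
    - [0,0,0]
    - [0,0,0]
  spin: [-10,-20,-30,-40,-50]

```text
clock: 41.7
eef_pos: [0.5335, 0.2884, 0.1393]
tool_rot: [0.076, 0.997, -0.0, -0.001]
ft_force: [-0.1, -0.8, -0.0]
grip_width: 0.0243
grasp_force: 59.3
```

Request:
arm_command:
  slide:
    - [0,0,1]
    - [0,0,2]
    - [0,0,3]
    - [0,0,4]
    - [0,0,4]
  spin: [-2.2,-2.2,-2.2,-2.2,-2.2]

```text
clock: 42.32
eef_pos: [0.5331, 0.2882, 0.0989]
tool_rot: [0.06, 0.998, -0.001, -0.001]
ft_force: [-0.8, 0.3, 0.3]
grip_width: 0.0243
grasp_force: 59.3
```

```bash
python3 -c "
from plan import *
plan(*grasp('cutter',.0415,True,flip=1))"
```

```text
slide [0.03 0.08 5.74] spin 0.0 (or -360.0 ) now [0.5331 0.2882 0.0989] yaw 3.0219 q [0.5  0.53 0.09 1.13 0.   0.62] t 42.33
```

Request:
arm_command:
  slide:
    - [0,0.05,1.5]
    - [0,0.05,3]
    - [0,0.05,4.5]
    - [0,0.05,5.7]
    - [0,0.05,5.7]
  spin: [0,0,0,0,0]

```text
clock: 42.95
eef_pos: [0.5329, 0.2885, 0.0416]
tool_rot: [0.06, 0.998, -0.001, -0.001]
ft_force: [-0.2, 0.7, -1.2]
grip_width: 0.0244
grasp_force: 59.3
```

Request:
arm_command:
  slide:
    - [0,0,0]
    - [0,0,0]
    - [0,0,0]
    - [0,0,0]
    - [0,0,0]
  spin: [0,0,0,0,0]

```text
clock: 43.58
eef_pos: [0.5341, 0.2891, 0.0435]
tool_rot: [0.06, 0.998, 0.0, 0.0]
ft_force: [-0.1, -0.5, -1.6]
grip_width: 0.0243
grasp_force: 59.3
```

```bash
python3 -c "
from plan import *
plan(*grasp('cutter',.0215,True,flip=1))"
```

```text
slide [ 0.13 -0.04  2.2 ] spin 0.01 (or -360.0 ) now [0.5341 0.2891 0.0435] yaw 3.022 q [ 0.5   0.59  0.02  1.   -0.    0.62] t 43.58
```

Request:
arm_command:
  slide:
    - [0.13,-0.03,0.4]
    - [0.13,-0.03,0.8]
    - [0.13,-0.03,1.2]
    - [0.13,-0.03,1.6]
    - [0.13,-0.03,2.0]
  spin: [0,0,0,0,0]

```text
clock: 44.2
eef_pos: [0.5326, 0.289, 0.023]
tool_rot: [0.06, 0.998, -0.0, -0.0]
ft_force: [0.4, -0.4, -0.9]
grip_width: 0.0243
grasp_force: 59.3
```

Request:
arm_command:
  slide:
    - [0,0,0.1]
    - [0,0,0.2]
    - [0,0,0.2]
    - [0,0,0.2]
    - [0,0,0.2]
  spin: [0,0,0,0,0]

```text
clock: 44.82
eef_pos: [0.5328, 0.289, 0.0215]
tool_rot: [0.06, 0.998, 0.0, 0.0]
ft_force: [-0.7, -0.3, -1.4]
grip_width: 0.0241
grasp_force: 59.3
```

```bash
python3 -c "
from plan import *
plan(*grasp('cutter',.0215,True,flip=1)); print(get_obs()['ft_force'],get_obs()['ft_torque'])"
```

```text
slide [ 0.   -0.01 -0.  ] spin 0.01 (or -360.0 ) now [0.5328 0.289  0.0215] yaw 3.022 q [ 0.5   0.61 -0.01  0.96 -0.    0.62] t 44.83
[-0.72971376 -0.25578168 -1.35348129] [ 0.00716382  0.0419968  -0.02849583]
```

Request:
arm_command:
  slide:
    - [0,0,0]
    - [0,0,0]
    - [0,0,0]
    - [0,0,0]
    - [0,0,0]
  spin: [0,0,0,0,0]
  jaw: 5

```text
clock: 45.45
eef_pos: [0.5327, 0.2889, 0.0213]
tool_rot: [0.06, 0.998, -0.0, 0.0]
ft_force: [0.2, 0.3, -0.1]
grip_width: 0.0502
grasp_force: 0.0
```

Request:
arm_command:
  slide:
    - [0,0,-2]
    - [0,0,-5]
    - [0,0,-8]
    - [0,0,-11]
    - [0,0,-16]
  spin: [0,0,0,0,0]

```text
clock: 46.08
eef_pos: [0.5314, 0.2883, 0.1807]
tool_rot: [0.06, 0.998, -0.001, -0.002]
ft_force: [0.8, 0.3, 0.5]
grip_width: 0.0499
grasp_force: 0.0
```

Run:
```python
from plan import *
from fit import *
c=camera("wrist");C=cloud(c);save(c,"w13.png")
for n,xs in dict(hammer=(-60,0,40),scraper=(-55,0,40),cutter=(-60,0,30),awl=(-45,0,10)).items():
  p=E[n+"_pocket"]
  for x in xs:
    q=w2p(c,place([(x,0,0)],p)+[0,0,.03])[0].astype(int)
    if (0<q).all() and q[0]<510 and q[1]<382: print(n,x,np.median(C[q[1]-2:q[1]+3,q[0]-2:q[0]+3,2]).round(4))
t=camera("top")
for n in ("brush","folder"): print(n,[(np.round(r["centre"]),round(r["confidence"],2)) for r in landmark_of(t,n)[:2]])
```

```text
hammer -60 0.0306
hammer 0 0.0305
hammer 40 0.0302
scraper -55 0.0327
scraper 0 0.0324
scraper 40 0.0142
cutter -60 0.0325
cutter 0 0.0328
cutter 30 0.0316
awl -45 0.0344
awl 0 0.0306
awl 10 0.0305
brush [(array([340., 136.]), 0.73)]
folder [(array([222., 209.]), 0.36)]
```

View pics/w13.png

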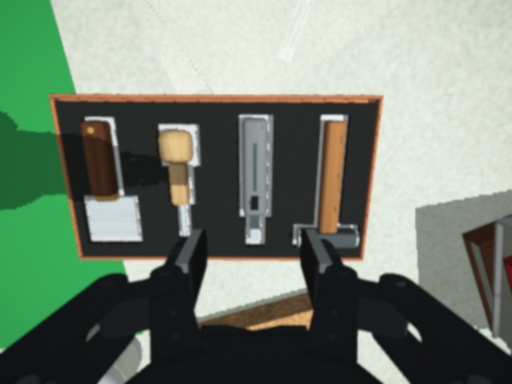

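The final view shows all four tools flat in their own pockets: scraper (110,180), awl (180,175), cutter (255,180) and hammer (330,180). Their heights match the pocket floor, and the gripper is clear. Handing in.

```bash
python3 -c "
from workcell import *
print(job_done())"
```

```text
the job is handed in; nothing more can be done
None
```

The hammer, scraper, cutter and awl each lie flat and right way round in their own pockets, and the job is handed in at about 46 s; the arm never touched the brush or bone folder, though the last top-camera check re-found only the brush.

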